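# Wind up the screw press and bin the freed link arm

### The job

The spare link arm in the little screw press is still held by the pin of the ram. Wind the press's handwheel up by its crank handle until it comes gently against its top stop, without forcing it, then draw the freed link arm out of the front of the press and lay it flat, right way up, in the long empty stock bin. Leave the wheel fully up and do not disturb the other things on the bench.

Things in the scene. Friction and masses are not known exactly. Their poses are not given: they have to be found in the camera images.
- press: Grey portal press bolted to the bench. Origin on the bench under the spindle axis; z up, -x its open front. Base x -100 to +50, y +-85 mm. Bed top 30 mm up, x -100 to +30, between rails 54 mm apart that rise to 38 mm. Posts 26 mm square at y +-68 mm; cross-beam x +-21 mm, z 124 to 156 mm. The stem passes through the beam.
- ram: The moving stem with all it carries (hub, handwheel, crank handle); origin on the spindle axis, on the bench plus its rise. Ends below in a 16 mm pin, tip 26 mm above the origin, that stands in the link arm's eye at the start. Counter-clockwise from above winds it UP, 20 mm per turn. Finger forces on it, squeeze included, must add up to less than 80 N.
- wheel (a joint): Give of the wheel's cushioned hub: the angle in rad by which the rim is turned against the hub's torsion spring (4 N m per rad, + counter-clockwise), 0 when let go. Winding takes 4 N at the handle and gives 0.05; against the top stop it grows with the push. Over 0.24 (17 N at the handle) is forcing it.
- handle_top (a point): Top centre of the crank handle: upright, round, black plastic, 19 mm thick, 55 mm out from the spindle axis on the dark steel wheel (123 mm across, three spokes; its top is 45 mm lower). It spins freely on its pin: a hand can hold it and circle without turning, but must rise with it. The hard top stop comes 0.9 to 1.5 turns after the start; measured heights are too rough, feel for it.
- link: Loose aluminium link arm, about 250 g, 185 mm long. Origin: underside, centre of its square eye (50 x 50 x 12 mm, 22 mm bore). An arm 22 x 12 mm runs to -x and ends in a block. Balance point 85 mm from the eye. With the ram right up there are about 12 mm of air over the eye. Draw it 55 mm or more to the press's front before lifting; over 15 N against the ram is dragging.
- link_block (a point): Centre of the link arm's end block, 40 x 26 x 30 mm (x, y, z), 140 mm to -x of the eye centre and 15 mm above the underside. It juts out in front of the press with 30 mm of free air below. Axes as the link; grip it across its 26 mm (y).
- link_mid (a point): Point on the underside of the link arm, half way along its length (67 mm to -x of the eye centre). Axes as the link.
- bin: The long empty blue stock bin, fixed to the bench, outside 260 x 140 x 55 mm (x, y, z), walls and floor 4 mm. Origin: centre of its underside, x along its length; a paper label on the short end at -x. The link arm may lie in it either way round.
- carton: Small brown carton 100 x 80 x 50 mm; a bystander, origin centre of its underside: leave it alone.
- bearing: Steel bearing ring, 52 mm across, 15 mm tall; a bystander, origin centre of its underside: leave it alone.
- tape_roll: Empty tape core, 90 mm across, 45 mm tall; a bystander, origin centre of its underside: leave it alone.
- spanner: Steel spanner lying flat; a bystander, origin centre of its underside: leave it alone.
- oil: White plastic bottle, 56 mm across, 140 mm tall; a bystander, origin centre of its underside: leave it alone.
- part_box: White paper box 70 x 120 x 40 mm; a bystander, origin centre of its underside: leave it alone.
- bush: Flanged brass bush, 44 mm across, 30 mm tall; a bystander, origin centre of its underside: leave it alone.
Things that resemble listed ones, but are neither listed nor needed, are in the scene too. Of the things shaped like the link, the aluminium one is meant.

How it is judged:
By the outcome, as a careful person would: the job done as asked, in the order asked, and still so for the second after the job is handed in, with the robot touching nothing.
It also fails if it takes over 72 s, if anything falls off the work surface, if the arm or the gripper's body presses on something with over 40 N, if the wrist force passes 120 N, or if a joint passes its speed limit or range.

### The arm

A 6-joint arm with a two-finger parallel gripper is mounted at the origin on the work surface. World frame = base frame: x ahead of the robot, y to its left, z up, the work surface at z = 0. Lengths are in m, angles in rad, forces in N, time in s.
With the tool pointing down it reaches from about 0.3 to 0.775 m from the base axis. Payload 14.6 kg.
Tool frame: the origin (TCP) lies at the centre of the arm's flange, where the gripper is bolted on; the fingertips stand 199 mm ahead of it and the grasp point (between the pads) lies 180 mm ahead of it; z points along the fingers, x is the direction in which the jaws open and shut, and the axes are right-handed (so a half turn about z gives the same grasp; the last joint's range is limited). The gripper opens to 94 mm and grips with 3 to 60 N. Pads are 16 mm wide; open, the fingers measure 119 mm over their backs; the gripper's body (75 mm by 177 mm) begins 78 mm behind the grasp point.
Start: joints at [1.178, 0.3, 1.521, -0, 1.321, -0.067], TCP at [0.176, 0.521, 0.405] pointing down, gripper open.
Joint ranges: [-3.03, 3.03], [-0.79, 2.21], [0.23, 2.52], [-1.04, 4.18], [0, 3.07], [-2.55, 2.55]. Speed limits (rad/s): [2.22, 2.22, 2.57, 3.14, 3.14, 3.14].

### API

Orientations are given as a unit quaternion [w, x, y, z].
In Python, from station import robot, grip, planner, telemetry, capture, ticket gives the robot as it stands. Calls block until the motion is done:
- robot.movep(position, orientation): joint-space move of the TCP to a pose.
- robot.move_linear(position, velocity=0.15, rot=None, f_stop=None): straight line of the TCP; rot=None keeps the orientation; velocity is the mean speed in m/s. With f_stop (N) it stops when the force on the tool has changed by that much, and returns True; else False.
- robot.set_joints(angles): joint-space move.
- grip(opening, effort=None): finger opening in m; effort is the grip in N (None keeps the last); returns when the fingers have stopped.
- robot.wait(seconds).
- planner.ik(position, orientation): joint angles nearest the present ones, or None.
- telemetry.read_state(): the state.
- capture(name): name is "side" or "top" or "wrist"; returns a dict with "color" (420x560x3 uint8, red, green, blue), "vfov" (degrees; the focal length in pixels is half the picture's height over the tangent of half this angle, whatever the lens; pixels are square), "cx", "cy" (the principal point, pixels), "k1" (the pictures are not rectified: a ray, as slopes to the right and down, at radius r is drawn at 1 + k1 r^2 times it, then the intrinsics apply), "T" (4x4, takes a point from camera to world coordinates). Camera axes: x right, y up, looking along -z (the intrinsics and any distortion apply to the point x, -y, -z); pixel columns grow to the right and rows downward; lengths in m; the calibration is good to about 2 mm. A picture is of the moment at which its call begins. There is no depth.
A pose or a line that the arm cannot do raises robot.MotionError and nothing moves.
- ticket.hand_in(): hands the job in, once; it reports no verdict.
The state is a dict: "time_s": time; "qpos": joint angles; "joint_vel": joint speeds; "joint_torque": joint torques, N m; "tool_pos": TCP position; "ee_rot": TCP orientation; "force": force on the tool from outside, world axes, zero at the start; "wrist_torque": the same for the moment, N m; "gripper_width": finger opening in m.
Only numpy, scipy, OpenCV 4.12 (cv2) and the standard library are available. Lean on these libraries where they do the work, as an engineer would, in place of code of your own. Each camera call takes 0.05 s, during which the arm holds its last target.

## Working session

There is one attempt and no reset: what is moved stays moved. The work goes in short steps, each a Python script; the robot and the scene stay as the last script left them, time stands still between calls to the robot, and variables do not carry over. Pictures are saved under pics/ and viewed, and the job is handed in when it is done.

```bash
ls; mkdir -p pics
cat > h.py <<'E'
import numpy as np, cv2, json
from station import robot, grip, planner, telemetry, capture, ticket
def snap(cam,name):
    c=capture(cam); cv2.imwrite(f'pics/{name}.png',c['color'][:,:,::-1])
    np.save(f'pics/{name}.npy',{k:v for k,v in c.items()},allow_pickle=True); return c
def load(name): return np.load(f'pics/{name}.npy',allow_pickle=True).item()
def intr(c):
    H=c['color'].shape[0]; f=H/2/np.tan(np.radians(c['vfov'])/2)
    return np.array([[f,0,c['cx']],[0,f,c['cy']],[0,0,1.]]),np.array([c['k1'],0,0,0,0.])
def ray(c,u,v):
    K,D=intr(c); p=cv2.undistortPoints(np.array([[[u,v]]],float),K,D)[0,0]
    T=np.array(c['T']); d=T[:3,:3]@np.array([p[0],-p[1],-1]); return T[:3,3],d
def onz(c,u,v,z):
    o,d=ray(c,u,v); return o+d*(z-o[2])/d[2]
def proj(c,P):
    K,D=intr(c); T=np.array(c['T']); P=np.atleast_2d(P)
    q=(P-T[:3,3])@T[:3,:3]; q=q*[1,-1,-1]
    return cv2.projectPoints(q,np.zeros(3),np.zeros(3),K,D)[0][:,0]
def tri(*obs):
    A=np.zeros((3,3));b=np.zeros(3)
    for c,u,v in obs:
        o,d=ray(c,u,v); d=d/np.linalg.norm(d); M=np.eye(3)-np.outer(d,d); A+=M;b+=M@o
    return np.linalg.solve(A,b)
def st(): 
    s=telemetry.read_state(); return s
E
python3 - <<'E'
from h import *
for n in ['side','top','wrist']:
    c=snap(n,n+'0'); print(n,c['vfov'],c['cx'],c['cy'],c['k1'],np.round(c['T'],3).tolist())
s=st(); print(s)
E
```

```text
pics
side 54.828087944724906 280.27759813247206 219.29142046571187 0.034678952652216856 [[-0.999, -0.001, -0.032, 0.552], [-0.025, -0.621, 0.784, 0.842], [-0.021, 0.784, 0.62, 0.823], [0.0, 0.0, 0.0, 1.0]]
top 50.60243252041962 284.977216337125 222.72074990728999 -0.08796607266421871 [[0.01, 0.997, -0.07, 0.515], [-1.0, 0.011, 0.013, 0.008], [0.014, 0.07, 0.997, 1.343], [0.0, 0.0, 0.0, 1.0]]
wrist 71.17502644712187 274.2786524892873 211.5506255430198 -0.05226079741331166 [[0.32, -0.914, -0.248, 0.103], [0.947, 0.309, 0.083, 0.546], [0.0, -0.261, 0.965, 0.384], [0.0, 0.0, 0.0, 1.0]]
{'time_s': 0.15, 'qpos': array([ 1.17836604e+00,  3.00318768e-01,  1.52141015e+00,  1.19689115e-05,
        1.32070839e+00, -6.65848465e-02]), 'joint_vel': array([-0.00026859, -0.0029158 , -0.00213416, -0.00138797, -0.00124555,
       -0.00086924]), 'joint_torque': array([ 1.71133153e-03, -5.31960046e+01, -3.52822888e+01,  7.08348420e-02,
        2.36638676e-02, -9.53233575e-05]), 'tool_pos': array([0.17604564, 0.52103979, 0.40424213]), 'ee_rot': array([ 2.17937981e-04,  8.12438438e-01,  5.83046830e-01, -3.61798161e-04]), 'force': array([0.30984731, 0.36556834, 0.71317376]), 'wrist_torque': array([ 0.01265579, -0.01374605,  0.09091248]), 'gripper_width': 0.09402207922384952}
```

View pics/top0.png

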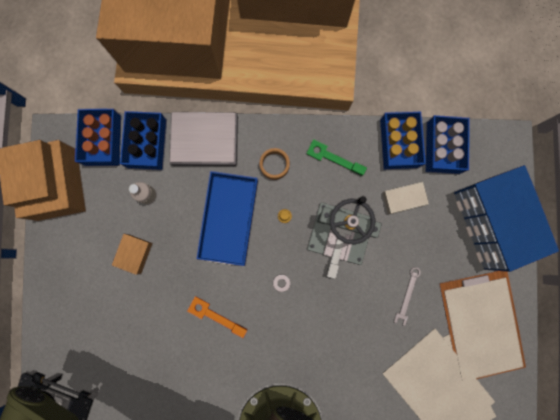

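View pics/side0.png

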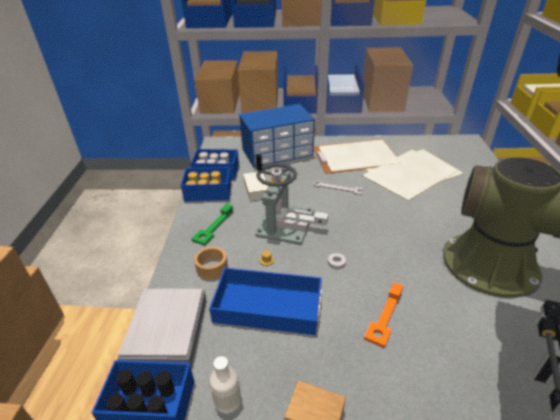

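View pics/wrist0.png

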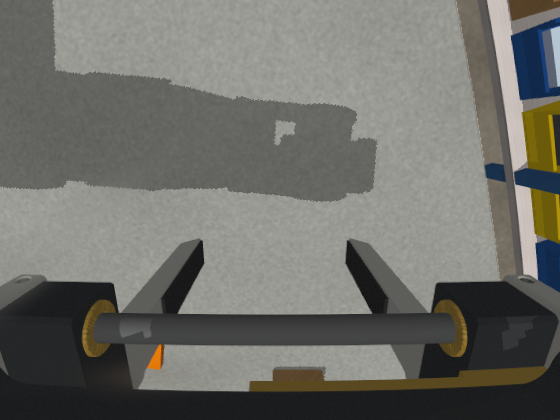

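Top view: the three link-shaped things are orange (217,317), green (337,158) and the aluminium one in the press (335,258). The last is the one meant. The handle looks to be at about (361,202) and the bin at (228,219). Next I enlarge the press and bin.

Run:
```python
from h import *
t=load('top0')['color'][:,:,::-1]; s=load('side0')['color'][:,:,::-1]
def crop(im,x0,y0,w,h,k,n):
    cv2.imwrite(n,cv2.resize(im[y0:y0+h,x0:x0+w],None,fx=k,fy=k,interpolation=cv2.INTER_CUBIC))
crop(t,290,185,100,100,6,'pics/c1.png')
crop(s,225,140,120,110,5,'pics/c2.png')
crop(t,185,160,90,115,5,'pics/c3.png')
```

```text
(no output)
```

View pics/c1.png

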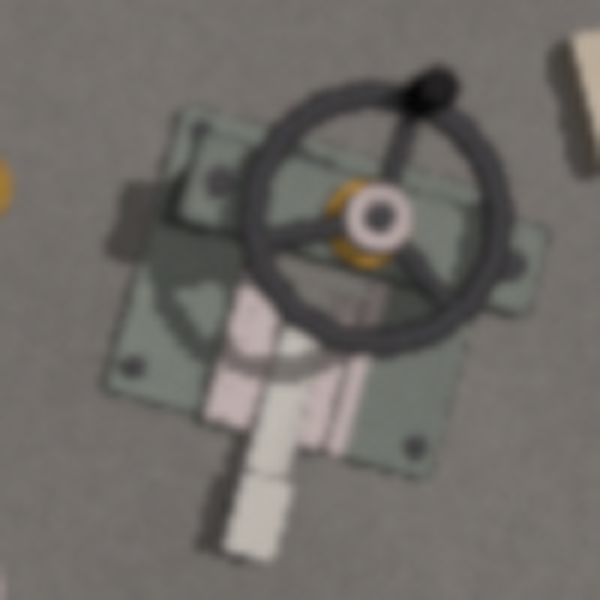

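View pics/c2.png

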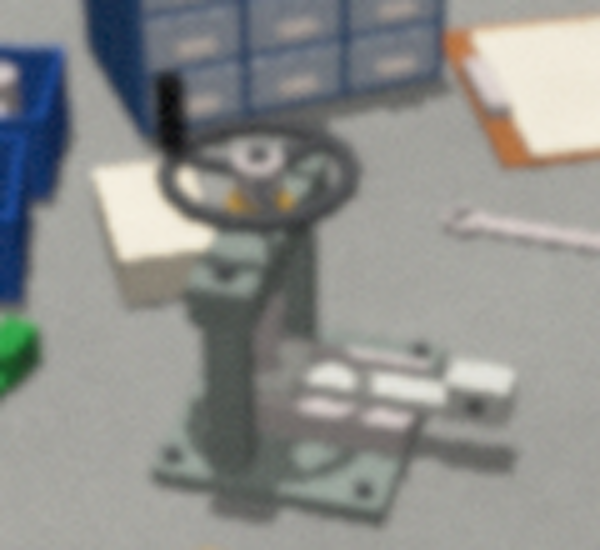

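View pics/c3.png

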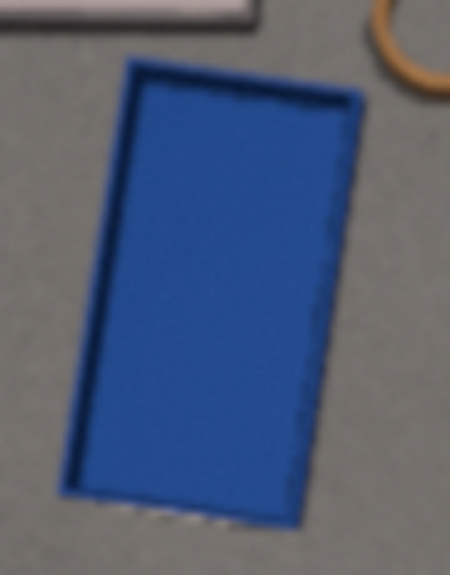

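Run:
```python
from h import *
t=load('top0'); s=load('side0')
def p(c,cr,x,y): 
    if cr==1: return c,(x+.5)/6+290-.5,(y+.5)/6+185-.5
    if cr==2: return c,(x+.5)/5+225-.5,(y+.5)/5+140-.5
    if cr==3: return c,(x+.5)/5+185-.5,(y+.5)/5+160-.5
np.set_printoptions(precision=4,suppress=True)
h=tri(p(t,1,438,84),p(s,2,169,78)); print('handle',h)
w=tri(p(t,1,379,216),p(s,2,258,154)); print('cap',w, np.linalg.norm((h-w)[:2]))
# wheel rim ellipse centre in top: left 240, right 512, top 78, bottom 355
q=[onz(*p(t,1,x,y),0.06) for x,y in [(241,471),(294,482),(276,562),(222,548)]]
q=np.array(q); print('block',q, q.mean(0)); 
print([np.linalg.norm(q[i]-q[(i+1)%4]) for i in range(4)])
print('bed front corners', onz(*p(t,1,205,417),.038), onz(*p(t,1,349,454),.038))
print('base front', onz(*p(t,1,105,385),.012), onz(*p(t,1,430,473),.012))
for z in (.055,):
  b=np.array([onz(*p(t,3,x,y),z) for x,y in [(130,60),(364,94),(300,527),(60,494)]]); print(b,b.mean(0)); print([np.linalg.norm(b[i]-b[(i+1)%4]) for i in range(4)])
print('side block corner')
q=np.array([onz(*p(s,2,x,y),.06) for x,y in [(450,360),(516,365),(512,392),(445,390)]]);print(q.mean(0))
```

```text
handle [ 0.6552 -0.2018  0.2363]
cap [ 0.603  -0.1835  0.1954] 0.05527420068556376
block [[ 0.4899 -0.1395  0.06  ]
 [ 0.4848 -0.1651  0.06  ]
 [ 0.4464 -0.1566  0.06  ]
 [ 0.4529 -0.1305  0.06  ]] [ 0.4685 -0.1479  0.06  ]
[np.float64(0.02611801283079795), np.float64(0.03934747046939062), np.float64(0.02686285463917405), np.float64(0.03804424882458997)]
bed front corners [ 0.5157 -0.1242  0.038 ] [ 0.4982 -0.1951  0.038 ]
base front [ 0.5312 -0.0767  0.012 ] [ 0.4887 -0.24    0.012 ]
[[0.7536 0.2107 0.055 ]
 [0.7348 0.073  0.055 ]
 [0.4819 0.1063 0.055 ]
 [0.4993 0.2456 0.055 ]] [0.6174 0.1589 0.055 ]
[np.float64(0.1389918864851359), np.float64(0.2551260446428708), np.float64(0.14044616757431638), np.float64(0.2567237521699733)]
side block corner
[ 0.4683 -0.1436  0.06  ]
```

```bash
cat >> h.py <<'E'
from scipy.spatial.transform import Rotation as R
def down(a):
    x=np.array([np.cos(a),np.sin(a),0]); z=np.array([0,0,-1.]); y=np.cross(z,x)
    q=R.from_matrix(np.c_[x,y,z]).as_quat(); return np.array([q[3],q[0],q[1],q[2]])
C=np.array([0.6030,-0.1835]); H0=np.array([0.6552,-0.2018,0.2363])
YP=np.arctan2(-0.1835+0.1479,0.603-0.4685)
E
python3 - <<'E'
from h import *
np.set_printoptions(precision=3,suppress=True)
a0=np.arctan2(*(H0[:2]-C)[::-1]); print(np.degrees(a0),np.degrees(YP))
for da in (np.pi/2,-np.pi/2):
  for k in np.linspace(0,1.5,7):
    th=a0+2*np.pi*k; p=[*(C+.055*np.array([np.cos(th),np.sin(th)])),.236-.012+.18+.02*k]
    print(da,k,planner.ik(p,down(a0+da)))
for da in (np.pi/2,-np.pi/2):
  for p in ([.4685,-.1479,.233],[.372,-.122,.30]): print(planner.ik(p,down(YP+da)))
  for z in (.207,.3): print(planner.ik([.545,.169,z],down(-.132+da)))
E
```

```text
-19.319376024414446 -14.82530909163116
1.5707963267948966 0.0 [-0.352  0.614  1.072 -0.     1.455 -1.586]
1.5707963267948966 0.25 [-0.266  0.49   1.249 -0.     1.403 -1.5  ]
1.5707963267948966 0.5 [-0.355  0.35   1.433 -0.     1.358 -1.589]
1.5707963267948966 0.75 [-0.441  0.473  1.25  -0.     1.418 -1.674]
1.5707963267948966 1.0 [-0.352  0.605  1.042 -0.     1.495 -1.586]
1.5707963267948966 1.25 [-0.266  0.478  1.22  -0.     1.444 -1.5  ]
1.5707963267948966 1.5 [-0.355  0.337  1.405 -0.     1.4   -1.589]
-1.5707963267948966 0.0 [-0.352  0.614  1.072 -0.     1.455  1.556]
-1.5707963267948966 0.25 [-0.266  0.49   1.249 -0.     1.403  1.642]
-1.5707963267948966 0.5 [-0.355  0.35   1.433 -0.     1.358  1.553]
-1.5707963267948966 0.75 [-0.441  0.473  1.25  -0.     1.418  1.467]
-1.5707963267948966 1.0 [-0.352  0.605  1.042 -0.     1.495  1.556]
-1.5707963267948966 1.25 [-0.266  0.478  1.22  -0.     1.444  1.642]
-1.5707963267948966 1.5 [-0.355  0.337  1.405 -0.     1.4    1.553]
[-0.38   0.395  1.841 -0.     0.906 -1.692]
[-0.411  0.077  2.055 -0.     1.01  -1.723]
[ 0.237  0.58   1.623 -0.     0.938 -1.202]
[ 0.237  0.45   1.572 -0.     1.12  -1.202]
[-0.38   0.395  1.841 -0.     0.906  1.449]
[-0.411  0.077  2.055 -0.     1.01   1.419]
[ 0.237  0.58   1.623 -0.     0.938  1.939]
[ 0.237  0.45   1.572 -0.     1.12   1.939]
```

Run:
```python
from h import *
np.set_printoptions(precision=4,suppress=True)
a0=np.arctan2(*(H0[:2]-C)[::-1])
robot.movep([*H0[:2],.50],down(a0+np.pi/2))
robot.wait(.2)
snap('wrist','w1'); snap('side','s1'); s=st(); print(s['time_s'],s['tool_pos'],s['force'])
print(proj(load('w1'),[H0,[*C,.195]]))
```

```text
3.5083 [ 0.6553 -0.2016  0.5   ] [-0.0519 -0.8614  0.1436]
[[272.7849 223.866 ]
 [272.8698 155.6416]]
```

View pics/w1.png

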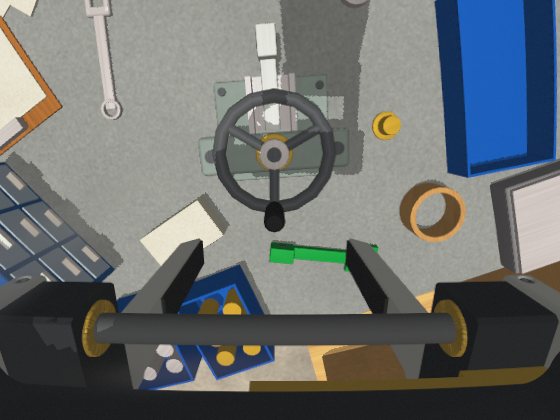

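View pics/s1.png

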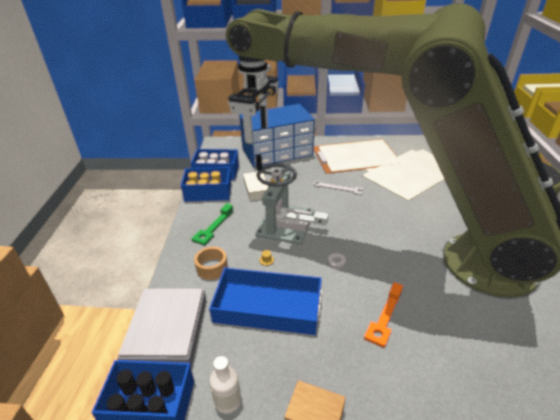

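Wrist view: the handle top is at about (275,221) and the hub cap at (274,155). Both are within 2 px or so of the triangulated prediction. Next I descend and grip.

Run:
```python
from h import *
np.set_printoptions(precision=4,suppress=True)
grip(.05,18)
r=robot.move_linear([*H0[:2],.404],velocity=.12,f_stop=8); print('stopped',r)
robot.wait(.2); s=st(); print(s['time_s'],s['tool_pos'],s['force'])
snap('wrist','w2')
grip(0.0,18); robot.wait(.3)
s=st(); print(s['time_s'],s['tool_pos'],s['force'],s['wrist_torque'],s['gripper_width'])
snap('wrist','w3')
a=np.hstack([load('w2')['color'],load('w3')['color']])[:,:,::-1]; cv2.imwrite('pics/w23.png',cv2.resize(a,(800,300)))
```

```text
stopped False
5.4833 [ 0.6552 -0.2018  0.4047] [-0.0628 -0.4405 -0.6707]
6.425 [ 0.6552 -0.2018  0.404 ] [-0.5555  0.6793  0.2168] [ 0.033  -0.0011  0.0054] 0.01859069799620535
```

View pics/w23.png

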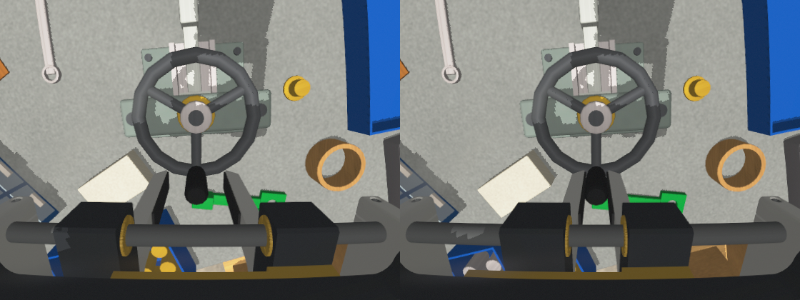

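```bash
cat >> h.py <<'E'
def circ(th0,th,off):  # handle-grip tcp at angle th
    return np.array([*(C+off[:2]+.055*np.array([np.cos(th),np.sin(th)])), .404+off[2]+.02*(th-th0)/(2*np.pi)])
def frt(th,F,f0):
    f=F-f0; er=np.array([np.cos(th),np.sin(th),0]); et=np.array([-er[1],er[0],0]); return f@er,f@et,f[2]
E
python3 - <<'E'
from h import *
np.set_printoptions(precision=4,suppress=True)
a0=np.arctan2(*(H0[:2]-C)[::-1]); off=np.zeros(3); f0=np.zeros(3)
for k in range(1,7):
    th=a0+np.radians(6*k)
    robot.move_linear(circ(a0,th,off),velocity=.04)
    s=st(); r=frt(th,s['force'],f0); print(6*k,round(s['time_s'],2),np.round(r,2),s['tool_pos']-circ(a0,th,off),s['gripper_width'])
    if max(map(abs,r))>14: break
json.dump(dict(a0=a0,th=th,off=off.tolist()),open('st.json','w'))
E
```

```text
6 6.77 [ 2.34 -3.29 -1.95] [ 0.  0. -0.] 0.01874423279401004
12 7.06 [ 1.7  -3.58 -2.06] [ 0.     -0.0001 -0.    ] 0.018754129236905094
18 7.35 [ 1.05 -3.84 -1.05] [ 0.     -0.0001  0.    ] 0.0182653762382863
24 7.64 [ 2.63 -4.83 -1.58] [ 0.     -0.0001  0.    ] 0.018245759077250727
30 7.93 [ 2.73 -3.34 -1.65] [ 0.     -0.0001  0.    ] 0.01857707186233902
36 8.22 [ 2.83 -3.84 -2.25] [ 0.     -0.0001  0.    ] 0.018312143676406573
```

Run:
```python
from h import *
np.set_printoptions(precision=4,suppress=True)
d=json.load(open('st.json')); a0,th,off=d['a0'],d['th'],np.array(d['off']); f0=np.zeros(3)
k=36
while k<300:
    k=min(k+8,300); th=a0+np.radians(k)
    robot.move_linear(circ(a0,th,off),velocity=.05)
    s=st(); r=frt(th,s['force'],f0); print(k,round(s['time_s'],2),np.round(r,2),round(s['gripper_width'],4),off*1e3)
    er=np.array([np.cos(th),np.sin(th)])
    off[:2]+=1e-4*np.clip(r[0],-5,5)*er; off[2]+=5e-5*np.clip(r[2],-5,5)
    json.dump(dict(a0=a0,th=th,off=off.tolist(),k=k),open('st.json','w'))
    if max(map(abs,r))>10: print('ABORT');break
```

```text
44 8.53 [ 1.07 -3.64 -2.3 ] 0.0182 [0. 0. 0.]
52 8.82 [ 0.86 -3.38 -1.76] 0.0185 [ 0.0972  0.0447 -0.1151]
60 9.12 [-0.39 -3.26 -1.78] 0.0184 [ 0.1694  0.091  -0.203 ]
68 9.43 [-1.17 -4.15  0.42] 0.0187 [ 0.14    0.0657 -0.2921]
76 9.72 [-0.91 -2.99  0.02] 0.0184 [ 0.0625 -0.0225 -0.2712]
84 10.03 [-0.75 -4.61  0.98] 0.0188 [ 0.0124 -0.0986 -0.2702]
92 10.32 [ 0.18 -3.5  -1.05] 0.0183 [-0.0196 -0.1664 -0.2213]
100 10.62 [-0.38 -4.17  0.9 ] 0.0189 [-0.0144 -0.1495 -0.2738]
108 10.93 [-0.59 -3.47 -0.97] 0.0186 [-0.0205 -0.1867 -0.229 ]
116 11.22 [ 1.48 -4.1   0.78] 0.0188 [-0.0218 -0.2454 -0.2778]
124 11.53 [-1.95 -3.76  0.11] 0.0185 [-0.0391 -0.0979 -0.2387]
132 11.82 [-1.12 -3.56  0.05] 0.0185 [ 0.0102 -0.2862 -0.233 ]
140 12.12 [-0.27 -2.69  0.23] 0.0187 [ 0.0534 -0.3895 -0.2305]
148 12.43 [ 0.1  -3.93  0.08] 0.0186 [ 0.0673 -0.413  -0.2188]
156 12.72 [ 0.71 -3.94  0.17] 0.0185 [ 0.0613 -0.4055 -0.2149]
164 13.03 [-0.07 -3.14  0.41] 0.0186 [ 0.0099 -0.357  -0.2063]
172 13.32 [-1.35 -4.99 -0.66] 0.0188 [ 0.0155 -0.361  -0.1858]
180 13.62 [-0.88 -2.71 -0.48] 0.0188 [ 0.1358 -0.4231 -0
[... 251 characters left out ...]
0.1199]
220 15.12 [ 1.06 -3.81  0.42] 0.0183 [ 0.4716 -0.4362 -0.0839]
228 15.43 [-0.19 -3.13 -0.93] 0.0185 [ 0.3723 -0.4737 -0.0628]
236 15.72 [-0.81 -2.58 -1.39] 0.0187 [ 0.3887 -0.4647 -0.1095]
244 16.02 [ 0.19 -3.49 -0.31] 0.0188 [ 0.4537 -0.4163 -0.1789]
252 16.32 [-1.19 -3.49 -1.22] 0.0184 [ 0.4403 -0.4295 -0.1946]
260 16.62 [-0.42 -3.34  0.12] 0.0185 [ 0.5122 -0.3352 -0.2558]
268 16.93 [-0.32 -3.27 -0.15] 0.0184 [ 0.5327 -0.2987 -0.2497]
276 17.23 [-0.96 -3.9  -0.6 ] 0.0183 [ 0.5442 -0.2693 -0.2574]
284 17.52 [-0.42 -4.22  0.41] 0.0187 [ 0.5663 -0.176  -0.2875]
292 17.82 [ 0.3  -4.07  0.74] 0.0187 [ 0.5701 -0.1344 -0.2667]
300 18.12 [-0.77 -3.88  0.07] 0.0186 [ 0.5715 -0.1646 -0.2295]
```

Run:
```python
from h import *
np.set_printoptions(precision=4,suppress=True)
d=json.load(open('st.json')); a0,th,off,k=d['a0'],d['th'],np.array(d['off']),d['k']; f0=np.zeros(3)
while k<550:
    k+=3; th=a0+np.radians(k)
    robot.move_linear(circ(a0,th,off),velocity=.035)
    r=frt(th,st()['force'],f0)
    if r[1]<-5.8:
        fs=[]
        for i in range(3): robot.wait(.03); fs.append(st()['force'])
        r=frt(th,np.mean(fs,0),f0)
    s=st()
    if k%12==0 or r[1]<-5.8: print(k,round(s['time_s'],2),np.round(r,2),round(s['gripper_width'],4),off*1e3)
    json.dump(dict(a0=a0,th=th,off=off.tolist(),k=k),open('st.json','w'))
    if r[1]<-8 or max(abs(r[0]),abs(r[2]))>10: print('STOP',r);break
    er=np.array([np.cos(th),np.sin(th)])
    if r[1]>-5.8: off[:2]+=6e-5*np.clip(r[0],-5,5)*er; off[2]+=3e-5*np.clip(r[2],-5,5)
```

```text
312 19.12 [-0.04 -4.28  0.14] 0.0188 [ 0.5625 -0.0948 -0.2359]
324 20.12 [-1.26 -3.19 -0.75] 0.0184 [ 0.5669 -0.1129 -0.196 ]
336 21.12 [ 0.09 -3.92  0.16] 0.0184 [ 0.4606  0.0249 -0.2189]
348 22.12 [-0.46 -4.16  0.29] 0.0187 [ 0.4204  0.0531 -0.1886]
360 23.12 [ 0.29 -3.9   0.7 ] 0.0189 [ 0.3497  0.0925 -0.2261]
372 24.12 [-0.96 -3.88 -0.38] 0.019 [ 0.3128  0.103  -0.2256]
384 25.12 [ 0.93 -3.52 -0.07] 0.0186 [ 0.081   0.1102 -0.2115]
396 26.12 [-1.63 -4.11  1.48] 0.0184 [ 0.2258  0.1286 -0.255 ]
408 27.12 [-0.6  -3.47  0.69] 0.0186 [ 0.1167  0.0942 -0.178 ]
420 28.12 [ 0.17 -3.1  -0.44] 0.0183 [-0.0238  0.0063 -0.1802]
432 29.12 [-0.46 -3.97 -0.19] 0.0181 [-0.0356 -0.0039 -0.2346]
444 30.12 [ 0.35 -3.66  0.57] 0.0184 [-0.0999 -0.1026 -0.2017]
456 31.12 [ 0.51 -3.28 -0.81] 0.0183 [-0.0942 -0.1014 -0.1979]
468 32.12 [-0.15 -4.54 -0.87] 0.0184 [-0.1042 -0.2099 -0.2076]
480 33.12 [-0.24 -3.22  0.41] 0.0187 [-0.0991 -0.2919 -0.2523]
492 34.12 [-1.27 -4.41  0.07] 0.0183 [-0.0896 -0.3149 -0.2628]
504 35.12 [-0.59 -4.43  0.42] 0.0189 [-0.0556 -0.3854 -0.2196]
516 36.12 [-0.41 -5.2  -1.4 ] 0.0183 [-0.0409 -0.4162 -0.1858]
519 36.48 [-2.18 -7.91 -2.07] 0.0181 [-0.0229 -0.4332 -0.2278]
522 36.83 [ -2.58 -11.03  -3.09] 0.0185 [-0.0229 -0.4332 -0.2278]
STOP (np.float64(-2.582558945284556), np.float64(-11.03007467286887), np.float64(-3.092183053030396))
```

The tangential force rose about 3 N per 3° from the steady 4 N, reaching 11 N at about 1.45 turns. That matches the hub spring, so the wheel is on its top stop and below the forcing limit. I now ease the spring, release and hover over the block.

Run:
```python
from h import *
np.set_printoptions(precision=4,suppress=True)
d=json.load(open('st.json')); a0,th,off,k=d['a0'],d['th'],np.array(d['off']),d['k']
p=circ(a0,th,off); t2=circ(a0,th-np.radians(6.5),off); t2[2]=p[2]
robot.move_linear(t2,velocity=.03); robot.wait(.1)
s=st(); print(frt(th,s['force'],np.zeros(3)))
grip(.05); t2[2]+=.075
robot.move_linear(t2,velocity=.2)
B=np.array([.4685,-.1479])
robot.movep([*B,.36],down(YP+np.pi/2)); robot.wait(.1)
snap('wrist','w4'); snap('top','t4'); snap('side','s4'); s=st(); print(s['time_s'],s['tool_pos'],s['force'])
u=np.array([np.cos(YP),np.sin(YP)]); v=np.array([-u[1],u[0]])
cs=[[*(B+a*u*.02+b*v*.013),.06] for a,b in ((1,1),(1,-1),(-1,-1),(-1,1))]
print(proj(load('w4'),cs))
im=load('w4')['color'][:,:,::-1].copy()
for q in proj(load('w4'),cs): cv2.circle(im,tuple(np.int32(np.round(q))),2,(0,0,255),-1)
cv2.imwrite('pics/w4m.png',im)
```

```text
(np.float64(-2.2660272180232273), np.float64(-4.307896203350588), np.float64(-3.0339093365739966))
39.4667 [ 0.469  -0.1479  0.3606] [-0.0626  0.4134 -0.1001]
[[286.1157 230.0954]
 [260.3276 230.1125]
 [259.7994 191.1126]
 [286.5392 191.0972]]
```

View pics/w4m.png

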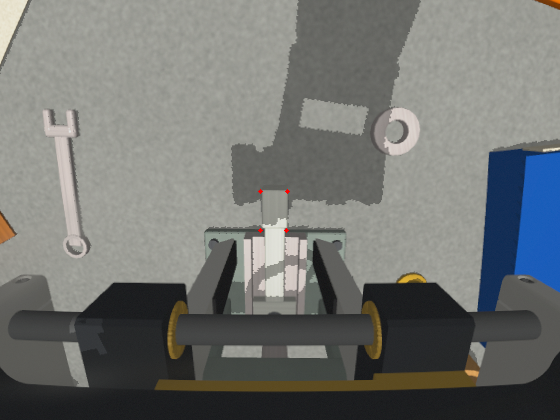

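View pics/s4.png

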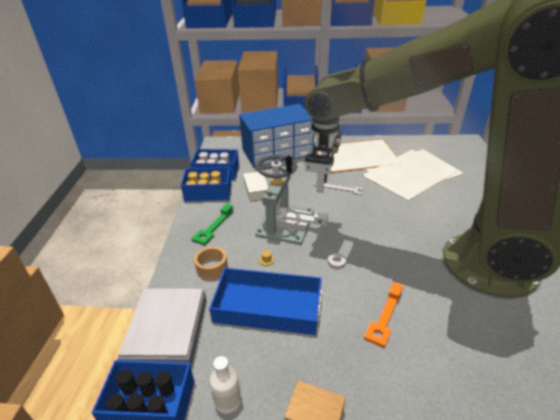

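The wrist view agrees: the block is at pixels x 261–288, y 191–230, matching my projected corners. I grip the block and draw it out.

Run:
```python
from h import *
np.set_printoptions(precision=4,suppress=True)
B=np.array([.4685,-.1479]); u=np.array([np.cos(YP),np.sin(YP)])
print(robot.move_linear([*B,.233],velocity=.12,f_stop=8))
robot.wait(.1); print(st()['force'],st()['tool_pos'])
grip(0,45); robot.wait(.2); s=st(); print(s['force'],s['wrist_torque'],s['gripper_width'],s['time_s'])
r=robot.move_linear([*(B-.1*u),.2333],velocity=.06,f_stop=10); robot.wait(.1)
s=st(); print(r,s['force'],s['wrist_torque'],s['tool_pos'],s['gripper_width'],s['time_s'])
snap('side','s5'); snap('top','t5')
im=load('s5')['color'][:,:,::-1]; cv2.imwrite('pics/s5c.png',cv2.resize(im[130:280,200:400],None,fx=4,fy=4,interpolation=cv2.INTER_CUBIC))
```

```text
False
[ 0.1882  0.3671 -0.2021] [ 0.4686 -0.1479  0.2336]
[-0.2473  0.6799  2.1415] [-0.0133  0.0957 -0.0066] 0.02562978720186794 41.475
False [ 0.6935 -0.7309 -1.8852] [0.0184 0.0198 0.0181] [ 0.3719 -0.1224  0.2333] 0.02548212521517483 43.3917
```

View pics/s5c.png

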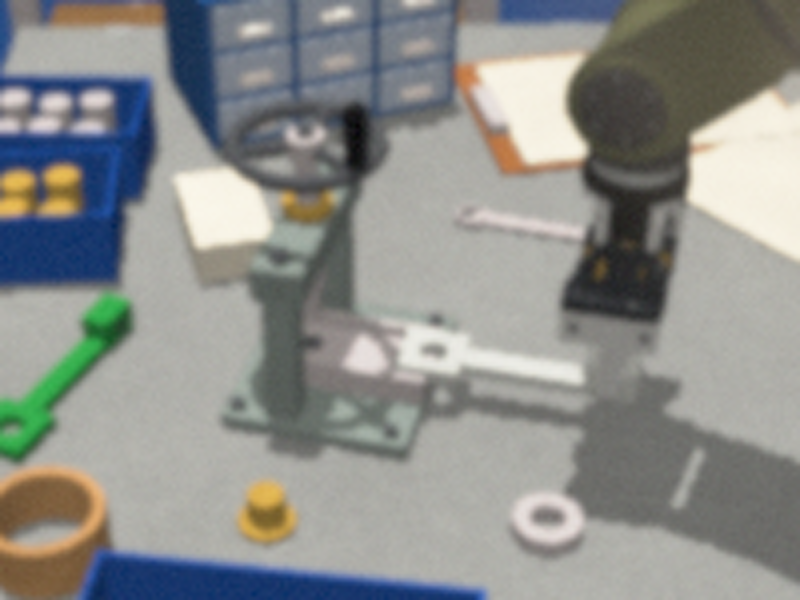

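The link is clear of the press: eye at about crop (433,350), no drag force. Next I lift it and carry it to the bin.

Run:
```python
from h import *
np.set_printoptions(precision=4,suppress=True)
p=st()['tool_pos']
robot.move_linear([p[0],p[1],.315],velocity=.12)
robot.move_linear([.40,.03,.315],velocity=.15)
yb=-.132; cb=np.array([.6174,.1589]); ub=np.array([np.cos(yb),np.sin(yb)])
T=cb-.073*ub; print(T)
robot.move_linear([*T,.315],velocity=.15,rot=down(yb+np.pi/2)); robot.wait(.2)
s=st(); print(s['force'],s['wrist_torque'],s['tool_pos'],s['gripper_width'],s['time_s'])
snap('wrist','w6'); snap('top','t6'); snap('side','s6')
im=load('t6')['color'][:,:,::-1]; im2=load('s6')['color'][:,:,::-1]
a=cv2.resize(im[130:330,150:400],(400,320)); b=cv2.resize(im2[150:350,180:430],(400,320)); cv2.imwrite('pics/m6.png',np.hstack([a,b]))
```

```text
[0.545  0.1685]
[-0.133  -0.5224 -3.1941] [ 0.048   0.1672 -0.0072] [0.5449 0.1682 0.3152] 0.026260818015417537 47.1917
```

View pics/m6.png

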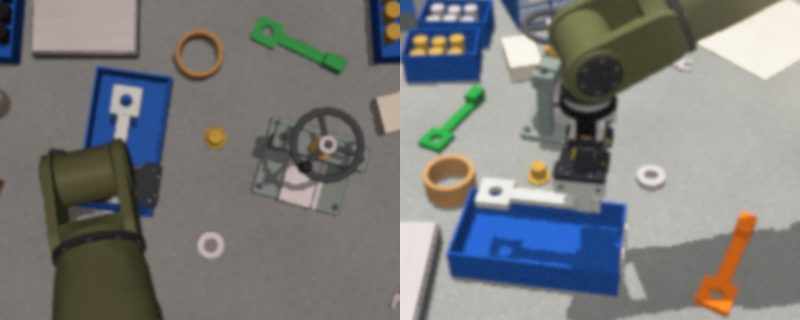

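View pics/w6.png

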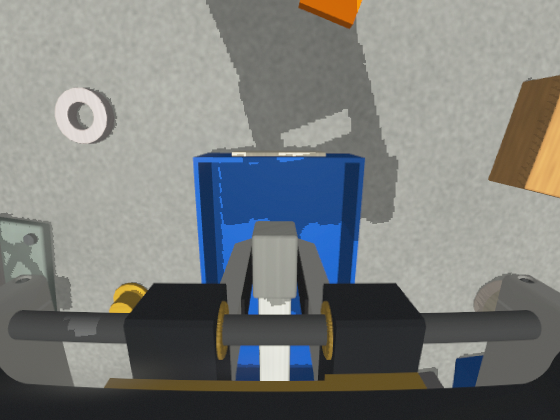

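The link hangs level, centred over the bin and aligned with it. Time to lower it.

Run:
```python
from h import *
np.set_printoptions(precision=4,suppress=True)
p=st()['tool_pos']
robot.move_linear([p[0],p[1],.225],velocity=.12); robot.wait(.1)
r=robot.move_linear([p[0],p[1],.2065],velocity=.02,f_stop=3); robot.wait(.1)
s=st(); print(r,s['force'],s['wrist_torque'],s['tool_pos'],s['gripper_width'],s['time_s'])
```

```text
True [-0.4573 -0.0339  5.2661] [0.0251 0.0708 0.0055] [0.5449 0.1684 0.2071] 0.025274786814701033 49.2833
```

Run:
```python
from h import *
np.set_printoptions(precision=4,suppress=True)
grip(.05); p=st()['tool_pos']
robot.move_linear([p[0],p[1],.32],velocity=.12)
robot.move_linear([.40,.10,.40],velocity=.25); robot.wait(.2)
s=st(); print(s['force'],s['time_s'])
snap('wrist','w7'); snap('top','t7'); snap('side','s7')
im=load('t7')['color'][:,:,::-1]; im2=load('s7')['color'][:,:,::-1]
a=cv2.resize(im[130:330,150:400],(400,320)); b=cv2.resize(im2[150:350,180:430],(400,320)); cv2.imwrite('pics/m7.png',np.hstack([a,b]))
```

```text
[-0.5744 -0.1586 -0.0829] 52.0333
```

View pics/m7.png

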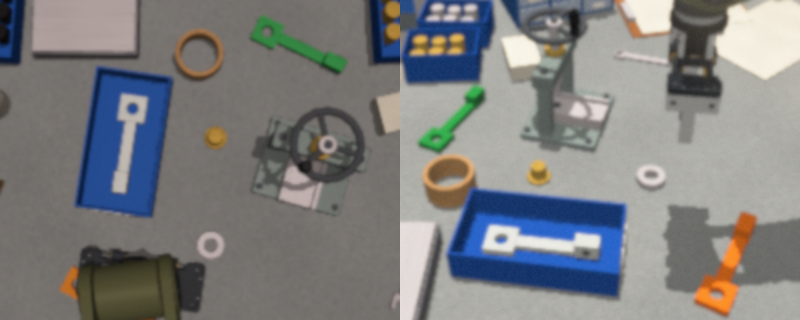

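View pics/t7.png

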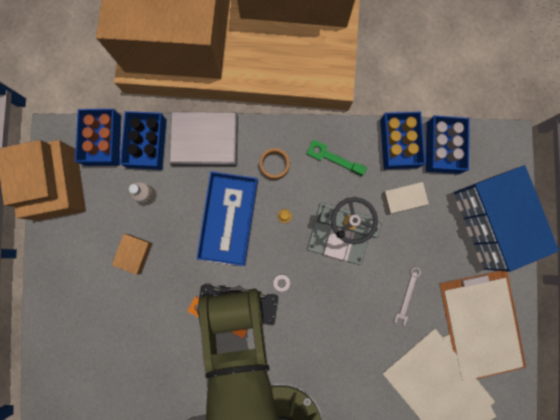

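Run:
```python
from h import *
np.set_printoptions(precision=2,suppress=True)
for n,cam in (('t7',0),('s7',1)):
    c=load(n); 
    for a in (124,134,144): print(n,a,proj(c,[[*(C+.055*np.array([np.cos(np.radians(a)),np.sin(np.radians(a))])),.2648]]))
    x,y,w,h=[(315,190,80,70),(240,135,80,70)][cam]
    cv2.imwrite(f'pics/{n}c.png',cv2.resize(c['color'][y:y+h,x:x+w,::-1],None,fx=5,fy=5,interpolation=cv2.INTER_CUBIC))
a=np.hstack([cv2.imread('pics/t7c.png'),cv2.imread('pics/s7c.png')]); cv2.imwrite('pics/m8.png',a)
```

```text
t7 124 [[338.87 230.91]]
t7 134 [[341.33 233.99]]
t7 144 [[344.28 236.6 ]]
s7 124 [[286.07 157.39]]
s7 134 [[288.79 156.28]]
s7 144 [[291.08 154.97]]
```

View pics/m8.png

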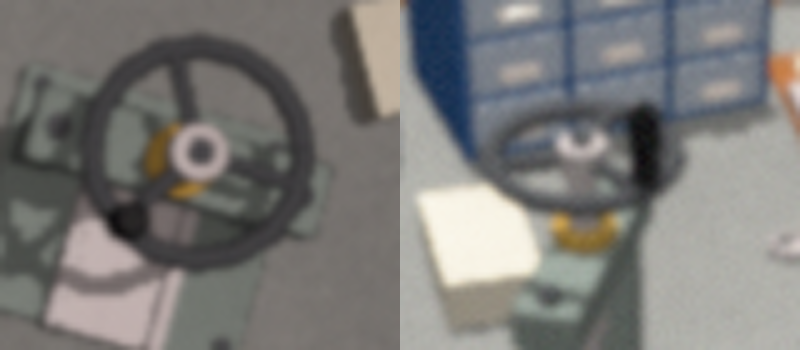

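The handle is at (340.6,234) in the top view and (289,156.4) in the side view. Those are the positions predicted for the wheel resting on its stop. I hand in.

Run:
```python
from h import *
print(st()['time_s']); print(ticket.hand_in())
```

```text
52.1833
the job is handed in; nothing more can be done
None
```

The job is done and handed in at 52.2 s of robot time, inside the 72 s limit. No verdict was reported.

- **Wheel:** I wound it about 1.45 turns counter-clockwise by the crank handle. The force at the handle stayed near 4 N, then rose about 3 N per 3° at the top stop. I stopped at 11 N (the limit is 17 N), eased back to about 4 N and let go. The final pictures show the handle where it should be with the wheel fully up.
- **Link arm:** I gripped it by its end block and drew it 100 mm out of the front of the press, with no noticeable drag. It was lowered into the bin until it touched the floor, then released. In the last pictures it lies flat, right way up, and centred along the bin.
- **Rest of the bench:** No bystander looks moved in the last pictures, though this was only a check by eye. The robot was clear of everything at hand-in.

No check failed or disagreed. The measured positions matched the given sizes to within about 2 mm, except the bin's length, which came out 3–5 mm short.

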